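Load the green charging board into the spring board holder

ROBOT

A 6-joint arm with a two-finger parallel gripper is mounted at the origin on the work surface. World frame = base frame: x ahead of the robot, y to its left, z up, the work surface at z = 0. Lengths are in m, angles in rad, forces in N, time in s.
With the tool pointing down it reaches from about 0.25 to 0.725 m from the base axis. Payload 4 kg.
Tool frame: the origin (TCP) lies midway between the tips of the shut fingers; the grasp point (between the pads) lies 19 mm behind it; z points along the fingers, y is the line along which they close (so a half turn about z gives the same grasp; the last joint's range is limited). The gripper opens to 85 mm and grips with 20 to 120 N. Pads are 22 mm wide; open, the fingers measure 114 mm over their backs; the gripper's body (76 mm by 85 mm) begins 54 mm behind the grasp point. The pads swing forward as they close: fully open they stand 13 mm farther back than shut.
Start: joints at [1.2, 0.241, 0.005, 1.335, 0, 1.571], TCP at [0.181, 0.466, 0.192] pointing down, gripper open.
Joint ranges: [-2.72, 2.72], [-1.05, 1.87], [-1.09, 1.28], [-1.99, 2.15], [-1.42, 1.44], [-3.14, 3.14]. Speed limits (rad/s): [2.79, 2.79, 3.14, 3.14, 3.14, 3.14].

INTERFACE

Orientations are given as a unit quaternion [x, y, z, w].
In Python, from workcell import status, camera, get_calibration, ticket gives the robot as it stands.
- The arm moves only by the shell command python3 -m creep 'ROWS' [OPENING]. ROWS is JSON, a list of rows, each a list of 6 numbers: the shift along the world's x, y, z in cm, then the turn, a rotation vector about the world's x, y, z in degrees. A call has 1 to 8 rows; each row shifts and turns the commanded pose from where the row before left it; what a row does not reach is not made up. A row lasts 1/10 s, in which the tool goes at most 50 mm and 8.59 degrees, less where a joint would pass 70% of its speed; a pose out of reach is approached as far as the arm can. A call is refused whole if a number of a shift passes 5 or a number of a turn 8.59, either way. A call with a gripper value outside its range is refused whole. OPENING is the opening, from -1 (shut) to 1 (fully open), so that 0 is half open, set as the call begins (- or left out, the last holds). The fingers move at their own pace and stop on an object; the grip force is fixed at half the most. Time passes only in rows, so rows that do not move let the fingers close. It gives the time, the measured TCP pose, the force, the opening and the grip force at its end, in the units of the state.
- status.get_obs(): the state, without advancing time (a new reading comes with each control period).
- camera(name): name is "scene" or "top" or "wrist"; returns the picture (480x640x3 uint8, red, green, blue); there is no depth.
- get_calibration(name): a dict with "fx", "fy", "cx", "cy" (pixels), "k1" (the pictures are not rectified: a ray, as slopes to the right and down, at radius r is drawn at 1 + k1 r^2 times it, then the intrinsics apply), "rvec" (rotation vector, rad) and "tvec" (3), from world to camera coordinates, as OpenCV has them; the wrist camera has in their place "tool_from_camera" (4x4, takes a point from camera to tool coordinates, whose origin is the TCP and whose axes are the flange's). Camera axes: x right, y down, z forward; pixel columns grow to the right and rows downward; lengths in m; the calibration is good to about 2 mm. A picture is of the moment at which its call begins: read the wrist's pose just before it. get_calibration takes no time and is no camera call.
- ticket.job_done(): hands the job in; it is judged then, once.
The state is a dict: "clock": time; "joint_pos": joint angles; "joint_vel": joint speeds; "tau": joint torques, N m; "eef_pos": TCP position; "tool_rot": TCP orientation; "ft_force": force on the tool from outside, world axes, zero at the start; "ft_torque": the same for the moment, N m; "grip_width": finger opening in m; "grasp_force": force on a finger pad.
Only numpy, scipy, OpenCV 4.12 (cv2) and the standard library are available. Lean on these libraries where they do the work, as an engineer would, in place of code of your own. Each camera call takes 0.05 s, during which the arm holds its last target. There are 200 camera calls.

TASK

Take the lime-green circuit board by its tall white module and load it into the spring board holder: push one short edge of the board in under the lip of the orange sprung jaw and drive that jaw well back, lower the board's other edge inside the black jaw until the board lies flat on the bed, then let go so that the springs centre it between the two jaws, square to the holder and about in the middle of its width. Leave the blue board where it lies.

Things in the scene. Friction and masses are not known exactly. Their poses are not given: they have to be found in the camera images.
- green_grip (a point): Lime-green rigid board, 130 (its x) x 80 x 5 mm, 0.16 kg, with a white upright module in its middle, 26 mm along x, 30 along y, top 65 mm above the board's underside; other parts under 3 mm high. The point is on the module's axis, 45 mm above the underside: grip here, closing along the board's x. z is up from the board. Turned by half a turn it is the same.
- blue_grip (a point): Bystander: a board of the same shape and size with a white module, but dark blue. The point lies in its module, 45 mm above its underside.
- holder: Grey board holder, fixed, 225 x 100 mm. Origin on the table midway between its jaws; x runs along it towards the orange jaw, z up. Flat bed 30 mm above the table. Black jaw: inner face at x = -59 mm, sprung outwards by 10 mm at most; lip reaches in to x = -55, 8.5 to 12 mm above the bed. Both jaws 100 mm wide, equal springs. End block behind the orange jaw, x 113 to 125, 26 mm above the bed.
- spring_jaw (a joint): Travel of the orange jaw towards the holder's +x, m: 0 at rest (inner face at x = 59 mm), 0.030 at its stop; 180 N/m, 1.4 N preload. Its lip overhangs 10 mm inwards, 16 to 19 mm above the bed: the board enters below it with its other edge raised about 12 degrees. Over 0.016 (0.024 is good) the board clears the black lip; let go, it slides back to centre, about 0.006.
Things that resemble listed ones, but are neither listed nor needed, are in the scene too. What is meant by the part that bears green_grip is not pink or turquoise, and is the larger of those in its own colour.

How it is judged:
On the way:
1. the green board pushes the orange sprung jaw back by more than 14 mm (value of joint spring_jaw above 0.014 m and x of green_grip in the frame of holder between 0.005 and 0.055 m and z of green_grip in the frame of holder below 0.115 m), for 0.1 s.
At the end, for the whole second after the job is handed in: The green board lies flat on the holder's bed (within 3 degrees and 4 mm), long side along the holder within 10 degrees, centred between the jaws within 8 mm lengthways and 20 mm sideways, held by the sprung orange jaw (pushed back 1 to 14 mm) (x of green_grip in the frame of holder between -0.008 and 0.008 m and y of green_grip in the frame of holder between -0.02 and 0.02 m and z of green_grip in the frame of holder between 0.07 and 0.079 m and angle between green_grip's own z axis and vertical below 0.05 rad and angle between the x axis of green_grip and the x axis of holder, either way round below 0.17 rad and value of joint spring_jaw between 0.001 and 0.014 m); the robot touches nothing.
It fails at once if the blue board is moved more than 30 mm (distance of blue_grip from where it was at the start of the episode above 0.03 m).
It also fails if it takes over 38 s, if anything falls off the work surface, if the arm or the gripper's body presses on something with over 40 N, if the wrist force passes 120 N, or if a joint passes its speed limit or range.

## Working session

There is one attempt and no reset: what is moved stays moved. The work goes in short steps, Python scripts to look and compute and a shell command to move; the robot and the scene stay as the last step left them, time stands still between calls to the robot, and variables do not carry over. Pictures are saved under pics/ and viewed, at most 10 in all, crops included, and the job is handed in when it is done.

```bash
mkdir -p pics
python3 - <<'E'
from workcell import status,camera,get_calibration
import cv2
for n in("scene","top"):
    im=camera(n); cv2.imwrite(f"pics/{n}0.png",im[:,:,::-1]); print(n,get_calibration(n))
print(get_calibration("wrist"));o=status.get_obs();print(o["eef_pos"],o["tool_rot"],o["clock"],o["grip_width"])
E
```

```text
scene {'fx': 468.2988901198902, 'fy': 468.2988901198902, 'cx': 323.215112194664, 'cy': 239.64317169528096, 'k1': -0.022827664696006885, 'rvec': array([ 1.23788839,  2.50701129, -0.724955  ]), 'tvec': array([ 0.4048037 , -0.3549338 ,  1.05043935])}
top {'fx': 474.14994603738245, 'fy': 474.14994603738245, 'cx': 306.75378640928585, 'cy': 242.28536529835475, 'k1': -0.050794469896748594, 'rvec': array([ 2.12729999, -2.18701054,  0.171048  ]), 'tvec': array([-0.04968326,  0.60607129,  0.85212838])}
{'fx': 422.2279565759627, 'fy': 422.2279565759627, 'cx': 324.88186952174345, 'cy': 246.42475908148458, 'k1': 0.011077479094012221, 'tool_from_camera': array([[-1.92745259e-04, -9.50788555e-01, -3.09840422e-01,
         7.94553376e-02],
       [ 9.99999903e-01, -6.09353725e-05, -4.35090377e-04,
         1.64311361e-05],
       [ 3.94798709e-04, -3.09840476e-01,  9.50788475e-01,
        -1.82746253e-01],
       [ 0.00000000e+00,  0.00000000e+00,  0.00000000e+00,
         1.00000000e+00]])}
[0.18093727 0.46544646 0.19091619] [ 1.84312710e-01  9.82867220e-01 -9.08792935e-04 -1.63344940e-04] 0.1 0.08542295111260845
```

View pics/top0.png

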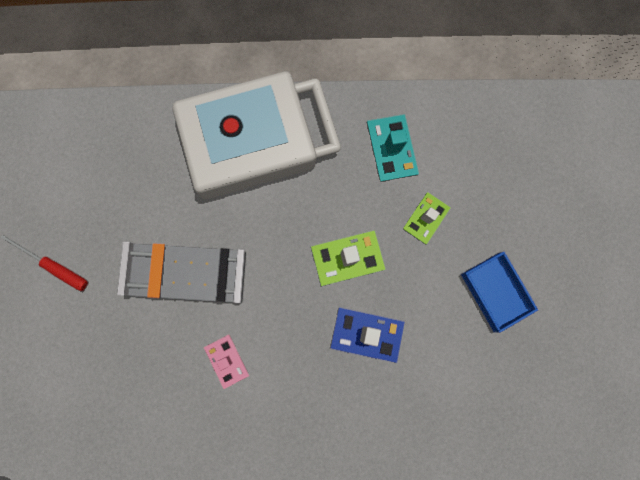

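View pics/scene0.png

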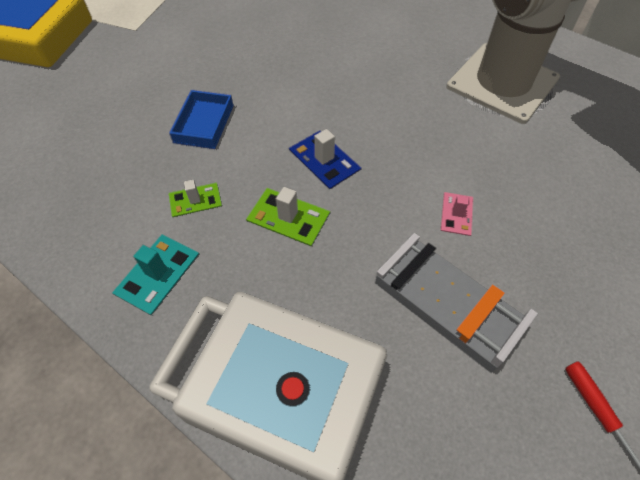

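The top view shows the larger lime board at about (348,258), with the smaller lime decoy at (427,218). The blue board is at (368,335). The holder spans about (120–244, 242–303), with the orange jaw on the left at (156,271). I'll enlarge these for the corners.

Run:
```python
import cv2,numpy as np
im=cv2.imread("pics/top0.png")
a=cv2.resize(im[225:325,110:260],None,fx=5,fy=5,interpolation=cv2.INTER_CUBIC)[:,:750]
b=cv2.resize(im[225:295,300:400],None,fx=5,fy=5,interpolation=cv2.INTER_CUBIC)
a=cv2.resize(a,(600,400));b=cv2.resize(im[225:295,300:400],(285,200),interpolation=cv2.INTER_CUBIC)
cv2.imwrite("pics/c1.png",a)
open("h.py","w").write('''
import numpy as np,cv2
from scipy.spatial.transform import Rotation as R
from workcell import status,camera,get_calibration
def cam(n,o=None):
    c=get_calibration(n)
    if n=="wrist":
        o=o or status.get_obs(); T=np.eye(4);T[:3,:3]=R.from_quat(o["tool_rot"]).as_matrix();T[:3,3]=o["eef_pos"]
        return c,np.linalg.inv(T@np.array(c["tool_from_camera"]))
    M=np.eye(4);M[:3,:3]=R.from_rotvec(c["rvec"]).as_matrix();M[:3,3]=c["tvec"];return c,M
def back(n,px,z,o=None):
    c,M=cam(n,o);K=np.array([[c["fx"],0,c["cx"]],[0,c["fy"],c["cy"]],[0,0,1.]])
    u=cv2.undistortPoints(np.array(px,float).reshape(-1,1,2),K,np.array([c["k1"],0,0,0])).reshape(-1,2)
    W=np.linalg.inv(M);C=W[:3,3];d=np.c_[u,np.ones(len(u))]@W[:3,:3].T
    return C+d*((np.array(z)-C[2])/d[:,2])[:,None]
def proj(n,P,o=None):
    c,M=cam(n,o);K=np.array([[c["fx"],0,c["cx"]],[0,c["fy"],c["cy"]],[0,0,1.]])
    P=np.array(P,float).reshape(-1,1,3)
    return cv2.projectPoints(P,cv2.Rodrigues(M[:3,:3])[0],M[:3,3],K,np.array([c["k1"],0,0,0.]))[0].reshape(-1,2)
''')
from h import *
print(proj("top",[[0,0,0],[0.18,.466,.19]]))
hsv=cv2.cvtColor(im,cv2.COLOR_BGR2HSV)
m=cv2.inRange(hsv,(32,120,80),(50,255,255));n,l,s,cc=cv2.connectedComponentsWithStats(m)
for i in range(1,n):
    if s[i,4]>800:
        p=np.argwhere(l==i)[:,::-1].astype(np.float32);r=cv2.minAreaRect(p);bx=cv2.boxPoints(r);w=back("top",bx,[.005]*4);print(s[i],bx,w,w.mean(0))
        print([np.linalg.norm(w[i]-w[i-1]) for i in range(4)])
print("module top",back("top",[[351,255]],[.065]))
```

```text
[[279.82365091 570.7981006 ]
 [-36.86682879 516.91813405]]
[404 193  46  51 872] [[402.46152 228.30771]
 [426.7692  191.84616]
 [450.07687 207.38461]
 [425.7692  243.84616]] [[ 0.63279956 -0.25822231  0.005     ]
 [ 0.70598526 -0.31195852  0.005     ]
 [ 0.672958   -0.35720148  0.005     ]
 [ 0.60041814 -0.30299747  0.005     ]] [ 0.65304024 -0.30759495  0.005     ]
[np.float64(0.055257320581145145), np.float64(0.09079496988265189), np.float64(0.05601540595161821), np.float64(0.09055443761633364)]
[ 311  231   74   55 1936] [[310.7249  246.36758]
 [374.37274 229.8663 ]
 [384.46783 268.8046 ]
 [320.82    285.30588]] [[ 0.601486   -0.07478874  0.005     ]
 [ 0.63109873 -0.20197162  0.005     ]
 [ 0.55324664 -0.2180982   0.005     ]
 [ 0.52458031 -0.09213861  0.005     ]] [ 0.57760292 -0.14674929  0.005     ]
[np.float64(0.07883846453449897), np.float64(0.13058483292432532), np.float64(0.07950481012293899), np.float64(0.12918039905077766)]
module top [[ 0.57562345 -0.14659104  0.065     ]]
```

View pics/c1.png

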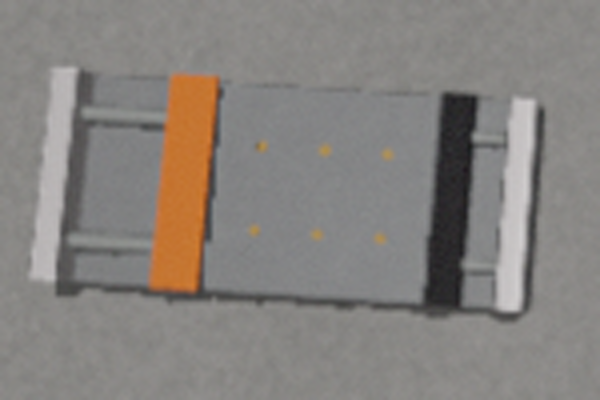

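Run:
```python
from h import *
q=np.array([[218,76],[202,291],[443,94],[427,304],[53,67],[30,279],[538,98],[522,313]])/4+[110,225]
w=back("top",q,[.049,.049,.042,.042,.056,.056,.056,.056]);print(w.round(4))
print([np.linalg.norm(w[i]-w[i+1]).round(4) for i in(0,2,4,6)])
m=(w[0::2]+w[1::2])/2;print(m.round(4))
x=m[0]-m[1];x[2]=0;print("lip dist",np.linalg.norm(x)," exp .104"); 
ys=(w[0:3:2]-w[1:4:2]).mean(0);print("ang x",np.degrees(np.arctan2(x[1],x[0])),"end-end", np.degrees(np.arctan2(*(m[2]-m[3])[[1,0]])),"y",np.degrees(np.arctan2(ys[1],ys[0])))
x/=np.linalg.norm(x);print("origin",m[0]-.049*x,m[1]+.055*x,m[2]-.125*x)
```

```text
[[0.6074 0.2002 0.049 ]
 [0.5075 0.2065 0.049 ]
 [0.5971 0.0959 0.042 ]
 [0.499  0.1038 0.042 ]
 [0.6127 0.2755 0.056 ]
 [0.5146 0.2839 0.056 ]
 [0.5922 0.0496 0.056 ]
 [0.4935 0.058  0.056 ]]
[np.float64(0.1002), np.float64(0.0984), np.float64(0.0984), np.float64(0.0991)]
[[0.5574 0.2033 0.049 ]
 [0.548  0.0998 0.042 ]
 [0.5637 0.2797 0.056 ]
 [0.5428 0.0538 0.056 ]]
lip dist 0.10395506573245503  exp .104
ang x 84.8080850595563 end-end 84.72996843063875 y -4.097862972725445
origin [0.55300966 0.15453904 0.049     ] [0.55301372 0.15458379 0.042     ] [0.55235393 0.15523538 0.056     ]
```

The pixel estimates agree with the known sizes. Board 130×79 mm, centre (0.577,−0.147), x axis at 103°. Holder origin (0.553,0.155), x axis at 85°, lip gap 104 mm as specified. Next I move above the board.

```bash
python3 -m creep '[[2.5,-3.8,0,0,0,2.1],[2.5,-3.8,0,0,0,2.1],[2.5,-3.8,0,0,0,2.1],[2.5,-3.8,0,0,0,2.1],[2.5,-3.8,0,0,0,2.1],[2.5,-3.8,0,0,0,2.1],[2.5,-3.8,0,0,0,2.1],[2.5,-3.8,0,0,0,2.1]]' 1
python3 -m creep '[[2.5,-3.8,0,0,0,2.1],[2.5,-3.8,0,0,0,2.1],[2.5,-3.8,0,0,0,2.1],[2.5,-3.8,0,0,0,2.1],[2.5,-3.8,0,0,0,2.1],[2.5,-3.8,0,0,0,2.1],[2.5,-3.8,0,0,0,2.1],[2.3,-3.9,0,0,0,2.1]]'
python3 -m creep '[[0,0,0,0,0,0],[0,0,0,0,0,0]]'
python3 - <<'E'
from h import *
o=status.get_obs();im=camera("wrist")
Rm=R.from_quat(o["tool_rot"]).as_matrix();print(o["eef_pos"],"yang",np.degrees(np.arctan2(Rm[1,1],Rm[0,1])))
cv2.imwrite("pics/w1.png",im[:,:,::-1])
m=cv2.inRange(cv2.cvtColor(im,cv2.COLOR_RGB2HSV),(32,120,60),(50,255,255));n,l,s,c=cv2.connectedComponentsWithStats(m)
i=1+np.argmax(s[1:,4]);p=np.argwhere(l==i)[:,::-1].astype(np.float32);b=cv2.boxPoints(cv2.minAreaRect(p));print(b);w=back("wrist",b,[.005]*4,o);print(w,w.mean(0))
E
```

```text
clock: 0.9
eef_pos: [0.3816, 0.1603, 0.1915]
tool_rot: [0.038, 0.999, 0.0, -0.0]
ft_force: [1.0, 1.5, -0.4]
grip_width: 0.0853
grasp_force: 0.0
clock: 1.7
eef_pos: [0.5797, -0.1446, 0.191]
tool_rot: [-0.108, 0.994, 0.0, -0.0]
ft_force: [0.1, 0.8, 1.0]
grip_width: 0.0853
grasp_force: 0.0
clock: 1.9
eef_pos: [0.5786, -0.1437, 0.1902]
tool_rot: [-0.106, 0.994, 0.001, -0.001]
ft_force: [-0.7, 0.4, 0.1]
grip_width: 0.0854
grasp_force: 0.0
[ 0.57863326 -0.14370164  0.19019951] yang 102.22563395121894
[[246. 158.]
 [394. 158.]
 [394. 246.]
 [246. 246.]]
[[ 0.55400777 -0.21806923  0.005     ]
 [ 0.52716566 -0.09403076  0.005     ]
 [ 0.60381359 -0.07332811  0.005     ]
 [ 0.63243425 -0.20577809  0.005     ]] [ 0.57935532 -0.14780155  0.005     ]
```

View pics/w1.png

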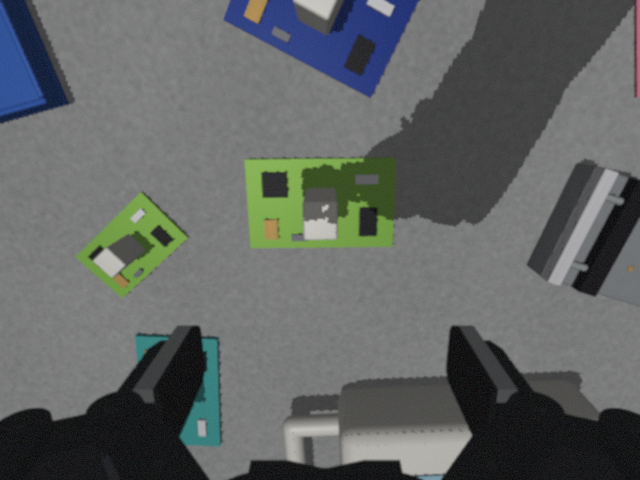

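The wrist view shows the lime board square in the image (246–394, 158–246) with its module in the middle. That puts the centre at about (0.578,−0.148), which agrees with the top camera. I'll descend and grip.

```bash
python3 -m creep '[[0,-0.2,-3.5,0,0,0.8],[-0.1,-0.2,-3.5,0,0,0],[0,0,-3.5,0,0,0],[0,0,-3,0,0,0],[0,0,-2,0,0,0],[0,0,-1.1,0,0,0],[0,0,0,0,0,0],[0,0,0,0,0,0]]'
python3 -m creep '[[0,0,0,0,0,0],[0,0,0,0,0,0],[0,0,0,0,0,0],[0,0,0,0,0,0],[0,0,0,0,0,0],[0,0,0,0,0,0],[0,0,0,0,0,0],[0,0,0,0,0,0]]' -1
```

```text
clock: 2.75
eef_pos: [0.5788, -0.1464, 0.027]
tool_rot: [-0.115, 0.993, -0.0, 0.001]
ft_force: [0.5, -0.1, -0.0]
grip_width: 0.0851
grasp_force: 0.0
clock: 3.55
eef_pos: [0.5781, -0.147, 0.0256]
tool_rot: [-0.115, 0.993, 0.0, -0.0]
ft_force: [-0.1, 0.6, -0.9]
grip_width: 0.0002
grasp_force: 0.0
```

The fingers closed to zero, so the grip missed the module. I'll look before moving.

Run:
```python
from h import *
ims=[camera(n) for n in("wrist","scene")]
a=cv2.resize(ims[0],(400,300));b=cv2.resize(ims[1][100:310,150:430],(400,300))
t=camera("top")[200:320,280:440]
cv2.imwrite("pics/m1.png",np.vstack([np.hstack([a,b]),np.hstack([cv2.resize(t,(400,300)),a*0])])[:,:,::-1])
```

```text
(no output)
```

View pics/m1.png

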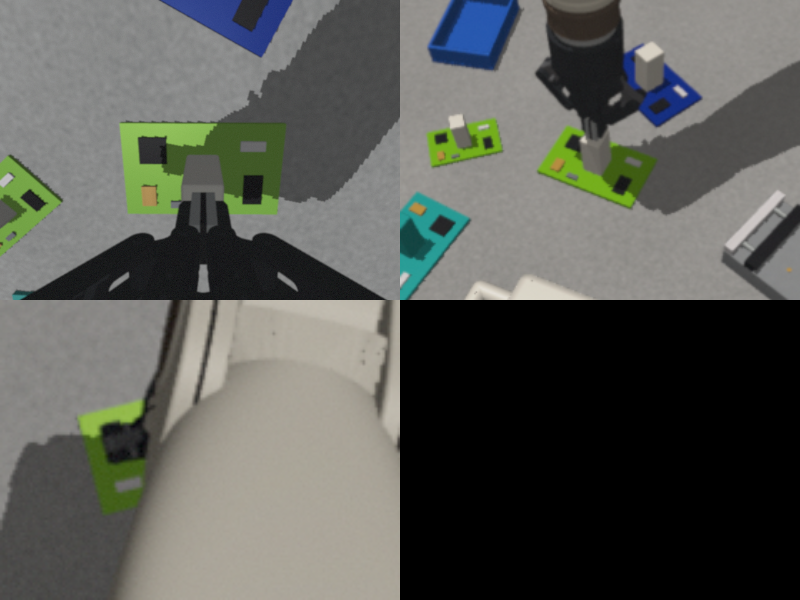

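Fingers look shut above or beyond the module (wrist tips at about (200,195) in the mosaic, module face at (203,172)). I'll zoom in and compare with the projected TCP.

Run:
```python
from h import *
o=status.get_obs();a=camera("wrist");b=camera("scene")
p=np.array(o["eef_pos"])
for n in("wrist","scene"): print(n,proj(n,[p,p+[0,0,.019],p+[0,0,.04],[.5781,-.1475,.065],[.5781,-.1475,.005]],o).round(1).tolist())
m=cv2.inRange(cv2.cvtColor(a,cv2.COLOR_RGB2HSV),(32,120,40),(50,255,255));n,l,s,c=cv2.connectedComponentsWithStats(m)
i=1+np.argmax(s[1:,4]);q=np.argwhere(l==i)[:,::-1].astype(np.float32);w=cv2.boxPoints(cv2.minAreaRect(q));print(w,back("wrist",w,[.005]*4,o).mean(0))
cv2.imwrite("pics/m2.png",np.hstack([cv2.resize(a[180:400,180:480],(400,293)),cv2.resize(b[130:276,200:400],(400,293))])[:,:,::-1])
```

```text
wrist [[325.0, 286.8], [325.0, 304.6], [325.0, 329.0], [323.8, 327.8], [324.1, 270.5]]
scene [[287.8, 207.2], [287.2, 200.7], [286.4, 193.2], [286.2, 193.2], [288.3, 213.8]]
[[191.24767 340.70288]
 [192.00883 195.31943]
 [456.0382  196.70178]
 [455.27704 342.08524]] [ 0.57939844 -0.14742608  0.005     ]
```

View pics/m2.png

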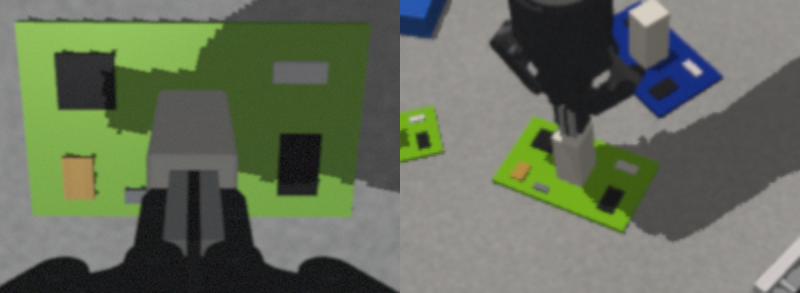

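```bash
python3 -m creep '[[0,0,1,0,0,0],[0,0,1,0,0,0],[0,0,2,0,0,0],[0,0,2,0,0,0],[0,0,2,0,0,0],[0,0,0,0,0,0]]'
python3 - <<'E'
from h import *
o=status.get_obs();a=camera("wrist");b=camera("scene")
p=np.array(o["eef_pos"]);print(p)
for n in("wrist","scene"): print(n,proj(n,[p,p+[0,0,.019]],o).round(1).tolist())
cv2.imwrite("pics/m3.png",np.hstack([cv2.resize(a[180:400,180:480],(400,293)),cv2.resize(b[130:276,200:400],(400,293))])[:,:,::-1])
E
```

```text
clock: 4.4
eef_pos: [0.5811, -0.1477, 0.1104]
tool_rot: [-0.115, 0.993, -0.001, 0.004]
ft_force: [0.4, -0.8, -0.6]
grip_width: 0.0001
grasp_force: 0.0
[ 0.58108864 -0.14771839  0.11036647]
wrist [[325.0, 286.8], [324.8, 304.9]]
scene [[283.2, 176.9], [282.5, 169.1]]
```

View pics/m3.png

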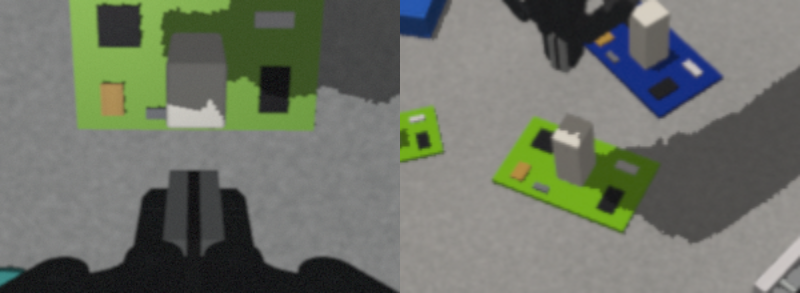

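Run:
```python
from h import *
o=status.get_obs();p=np.array(o["eef_pos"]);Rm=R.from_quat(o["tool_rot"]).as_matrix()
for dx in(-.03,-.02,-.01,0,.01):
  for dz in (0,-.02,-.04):
    f=lambda hx:[p+Rm@np.array([dx+hx,0,dz])]
    print(dx,dz,"wrist",proj("wrist",f(.011),o).round(0)[0],"scene",proj("scene",f(-.011),o).round(0)[0])
a=camera("wrist");g=cv2.cvtColor(a,cv2.COLOR_RGB2GRAY).astype(int);print(g[295:320,310].tolist());print(g[330,290:360].tolist());print(g[312,290:360].tolist())
b=cv2.cvtColor(camera("scene"),cv2.COLOR_RGB2GRAY).astype(int);print(b[145:175,281].tolist())
print(b[160,265:300].tolist())
# blob of module top bright etc
```

```text
-0.03 0 wrist [325. 323.] scene [273. 196.]
-0.03 -0.02 wrist [325. 345.] scene [272. 188.]
-0.03 -0.04 wrist [325. 372.] scene [271. 180.]
-0.02 0 wrist [325. 304.] scene [276. 191.]
-0.02 -0.02 wrist [325. 325.] scene [275. 183.]
-0.02 -0.04 wrist [325. 350.] scene [274. 175.]
-0.01 0 wrist [325. 285.] scene [279. 187.]
-0.01 -0.02 wrist [325. 304.] scene [278. 179.]
-0.01 -0.04 wrist [325. 327.] scene [277. 170.]
0 0 wrist [325. 265.] scene [281. 182.]
0 -0.02 wrist [325. 282.] scene [281. 174.]
0 -0.04 wrist [325. 303.] scene [280. 166.]
0.01 0 wrist [325. 244.] scene [284. 178.]
0.01 -0.02 wrist [325. 259.] scene [283. 170.]
0.01 -0.04 wrist [325. 278.] scene [283. 161.]
[136, 134, 133, 129, 134, 131, 130, 131, 132, 130, 133, 129, 110, 84, 68, 67, 68, 66, 64, 67, 68, 64, 69, 68, 65]
[28, 23, 15, 23, 16, 29, 22, 26, 28, 22, 21, 20, 15, 20, 38, 52, 61, 67, 65, 65, 63, 66, 65, 66, 68, 62, 64, 69, 65, 64, 49, 22, 21, 11, 27, 9, 22, 26, 22, 37, 53, 65, 64, 70, 68, 66, 64, 64, 63, 66, 66, 66, 63, 64, 60, 55, 36, 29, 26, 18, 27, 19, 19, 23, 28, 30, 24, 19, 27, 21]
[132, 128, 128, 128, 128, 127, 129, 130, 133, 130, 127, 126, 128, 128, 131, 127, 111, 84, 68, 65, 66, 64, 68, 69, 68, 70, 65, 65, 69, 65, 54, 39, 24, 21, 25, 25, 22, 14, 28, 40, 58, 65, 65, 68, 70, 64, 66, 64, 64, 67, 68, 66, 74, 91, 116, 133, 136, 138, 137, 134, 131, 134, 130, 130, 132, 129, 128, 128, 128, 128]
[26, 30, 29, 27, 31, 51, 69, 76, 78, 79, 77, 78, 77, 77, 76, 77, 76, 70, 69, 65, 85, 125, 141, 144, 146, 144, 144, 143, 143, 142]
[147, 146, 147, 146, 147, 146, 145, 144, 140, 124, 100, 83, 80, 69, 41, 51, 77, 79, 76, 66, 37, 30, 26, 28, 36, 70, 116, 139, 143, 144, 143, 142, 142, 136, 113]
```

Both views put the real shut fingertips about 42 mm behind the reported TCP, on axis (dx≈0, dz≈−41 mm). That explains why they closed at z≈0.067, just above the module. I'll allow for this by going about 40 mm lower, and I'll watch the force on the way.

```bash
python3 -m creep '[[0,0,-1,0,0,0],[0,0,-1,0,0,0],[0,0,-1,0,0,0],[0,0,-1,0,0,0],[0,0,-1,0,0,0],[0,0,-1,0,0,0],[0,0,-1,0,0,0],[0,0,-1,0,0,0]]' 1
python3 -m creep '[[0,0,-1,0,0,0],[0,0,-1,0,0,0],[0,0,0,0,0,0]]'
python3 -m creep '[[0,0,-0.6,0,0,0],[0,0,-0.6,0,0,0],[0,0,-0.4,0,0,0],[0,0,0,0,0,0],[0,0,0,0,0,0]]'
```

```text
clock: 5.4
eef_pos: [0.5782, -0.147, 0.0249]
tool_rot: [-0.115, 0.993, 0.0, 0.0]
ft_force: [0.6, 0.0, 0.4]
grip_width: 0.0854
grasp_force: 0.0
clock: 5.7
eef_pos: [0.5767, -0.1466, 0.0038]
tool_rot: [-0.115, 0.993, 0.001, -0.002]
ft_force: [-0.4, 0.2, 0.2]
grip_width: 0.0856
grasp_force: 0.0
clock: 6.2
eef_pos: [0.5782, -0.147, -0.0103]
tool_rot: [-0.115, 0.993, -0.0, 0.0]
ft_force: [-0.1, 1.0, 0.3]
grip_width: 0.0859
grasp_force: 0.0
```

```bash
python3 -m creep '[[0,0,-0.2,0,0,0],[0,0,0,0,0,0],[0,0,0,0,0,0],[0,0,0,0,0,0],[0,0,0,0,0,0],[0,0,0,0,0,0],[0,0,0,0,0,0],[0,0,0,0,0,0]]' -1
```

```text
clock: 7.0
eef_pos: [0.5785, -0.1471, -0.012]
tool_rot: [-0.115, 0.993, -0.0, 0.0]
ft_force: [0.4, -1.1, 1.9]
grip_width: 0.0253
grasp_force: 59.7
```

Gripped at 25.3 mm with 60 N. Next I lift, carry, align and tilt above the holder.

```bash
python3 -m creep '[[0,0,1,0,0,0],[0,0,2,0,0,0],[0,0,3,0,0,0],[0,0,3,0,0,0],[0,0,2,0,0,0],[0,0,1,0,0,0]]'
python3 -m creep '[[-0.3,2,0,0,0,-2.3],[-0.3,3,0,0,0,-2.3],[-0.4,4,0,0,0,-2.3],[-0.4,5,0,0,0,-2.3],[-0.4,5,0,0,0,-2.3],[-0.4,4,0,0,0,-2.3],[-0.4,3,0,0,0,-2.3],[-0.1,2,0,0,0,-2.3]]'
python3 -m creep '[[0,0,0,-3,0.27,0],[0,0,0,-3,0.27,0],[0,0,0,-3,0.27,0],[0,0,0,-3,0.27,0],[0,0,0,0,0,0],[0,0,0,0,0,0],[0,0,0,0,0,0]]'
python3 - <<'E'
from h import *
o=status.get_obs();Rm=R.from_quat(o["tool_rot"]).as_matrix();y=Rm[:,1];print(o["eef_pos"],"yang",np.degrees(np.arctan2(y[1],y[0])),"dip",np.degrees(np.arcsin(-y[2])),"xz",np.degrees(np.arcsin(Rm[2,0])))
a=camera("wrist");b=camera("scene")
cv2.imwrite("pics/i1.png",np.hstack([cv2.resize(a,(400,300)),cv2.resize(b[170:395,270:570],(400,300))])[:,:,::-1])
E
```

```text
clock: 7.6
eef_pos: [0.5791, -0.1472, 0.1102]
tool_rot: [-0.115, 0.993, -0.001, 0.001]
ft_force: [-0.4, 0.9, -2.1]
grip_width: 0.0254
grasp_force: 59.4
clock: 8.4
eef_pos: [0.5494, 0.1351, 0.1068]
tool_rot: [0.045, 0.999, -0.0, -0.001]
ft_force: [0.0, -0.4, -2.0]
grip_width: 0.0258
grasp_force: 59.4
clock: 9.1
eef_pos: [0.5509, 0.1321, 0.1074]
tool_rot: [0.046, 0.993, -0.105, -0.005]
ft_force: [0.2, -0.1, -1.9]
grip_width: 0.0254
grasp_force: 59.6
[0.55087105 0.13212752 0.10744394] yang 84.72028369974281 dip 12.031640421595132 xz 0.019435386282487956
```

View pics/i1.png

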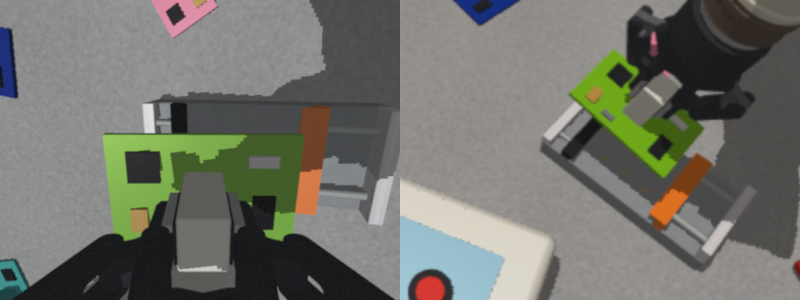

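The wrist view shows the board held square to the holder, base-side edge at (104–303,134) in the half-size view and the orange jaw just beyond its leading end. I'll check the predicted board corners numerically.

Run:
```python
from h import *
o=status.get_obs();p=np.array(o["eef_pos"]);Rm=R.from_quat(o["tool_rot"]).as_matrix()
for z in(-.012,-.017,-.022):print(z,proj("wrist",[p+Rm@np.array([.04,s*.065,z]) for s in(-1,1)],o).round(1).tolist())
a=cv2.cvtColor(camera("wrist"),cv2.COLOR_RGB2HSV);m=cv2.inRange(a,(32,120,40),(50,255,255))
for r in(230,260,300): c=np.where(m[r])[0];print(r,c.min(),c.max())
for c in(200,320,440): print(c,np.where(m[:,c])[0].min())
h0=np.array([.553,.1546]);t=np.radians(84.8);hx=np.array([np.cos(t),np.sin(t)])
for x in(.043,.049): pass
print("orange lip edge pred",proj("wrist",[[*(h0+.049*hx+s*.05*np.array([-hx[1],hx[0]])),.049] for s in(-1,1)],o).round(0).tolist())
```

```text
-0.012 [[167.9, 209.2], [482.8, 209.2]]
-0.017 [[163.4, 212.0], [487.2, 212.0]]
-0.022 [[158.8, 215.0], [491.9, 215.0]]
230 167 484
260 170 481
300 175 475
200 214
320 214
440 215
orange lip edge pred [[462.0, 335.0], [481.0, 167.0]]
```

```bash
python3 -m creep '[[0,0,-1,0,0,0],[0,0,-2,0,0,0],[0,0,-2,0,0,0],[0,0,-1,0,0,0],[0,0,-0.7,0,0,0],[0,0,-0.4,0,0,0],[0,0,0,0,0,0],[0,0,0,0,0,0]]'
```

```text
clock: 10.05
eef_pos: [0.5518, 0.1329, 0.0374]
tool_rot: [0.046, 0.993, -0.105, -0.004]
ft_force: [-0.1, -0.3, -1.8]
grip_width: 0.0255
grasp_force: 59.6
```

```bash
python3 -m creep '[[0.03,0.4,-0.1,0,0,0],[0.05,0.6,-0.1,0,0,0],[0.05,0.6,0,0,0,0],[0.05,0.6,0,0,0,0],[0,0,0,0,0,0]]'
python3 -m creep '[[0.05,0.5,0,0,0,0],[0.05,0.5,0,0,0,0],[0.05,0.5,0,0,0,0],[0,0,0,0,0,0],[0,0,0,0,0,0],[0,0,0,0,0,0]]'
```

```text
clock: 10.55
eef_pos: [0.5533, 0.1551, 0.0349]
tool_rot: [0.045, 0.993, -0.105, -0.004]
ft_force: [0.0, -2.7, -0.7]
grip_width: 0.0252
grasp_force: 59.6
clock: 11.15
eef_pos: [0.5544, 0.1691, 0.0347]
tool_rot: [0.046, 0.993, -0.105, -0.005]
ft_force: [0.5, -5.9, 0.2]
grip_width: 0.0252
grasp_force: 59.7
```

Force 5.6 N means about 23 mm of jaw travel, matching the geometry. Now I lower the trailing edge to flat.

```bash
python3 -m creep '[[0,0.06,-0.4,3,-0.27,0],[0,0.08,-0.4,3,-0.27,0],[0,0.08,-0.4,3,-0.27,0],[0,0.08,-0.3,3,-0.27,0],[0,0,0,0,0,0],[0,0,0,0,0,0],[0,0,0,0,0,0]]'
python3 -m creep '[[0,0,-0.1,0,0,0],[0,0,0,0,0,0],[0,0,-0.1,0,0,0],[0,0,0,0,0,0]]'
```

```text
clock: 11.85
eef_pos: [0.5542, 0.1714, 0.0193]
tool_rot: [0.046, 0.999, -0.001, -0.0]
ft_force: [0.9, -4.6, -2.7]
grip_width: 0.0254
grasp_force: 59.6
clock: 12.25
eef_pos: [0.5545, 0.1719, 0.0181]
tool_rot: [0.046, 0.999, -0.001, 0.0]
ft_force: [-0.6, -6.5, 1.7]
grip_width: 0.0254
grasp_force: 60.2
```

The board is flat, and fz has changed sign, so it's touching the bed. Releasing.

```bash
python3 -m creep '[[0,0,0,0,0,0],[0,0,0,0,0,0],[0,0,0,0,0,0],[0,0,0,0,0,0],[0,0,0,0,0,0],[0,0,0,0,0,0],[0,0,0,0,0,0]]' 1
python3 -m creep '[[0,-0.5,0,0,0,0],[0,-0.5,1,0,0,0],[0,0,2,0,0,0],[0,0,3,0,0,0],[0,0,4,0,0,0],[0,0,3,0,0,0],[0,0,0,0,0,0],[0,0,0,0,0,0]]'
python3 -m creep '[[-3,0,2,0,0,0],[-3,0,2,0,0,0],[-3,0,1,0,0,0],[-3,0,0,0,0,0],[-3,0,0,0,0,0],[0,0,0,0,0,0],[0,0,0,0,0,0]]'
python3 - <<'E'
from h import *
a=camera("top");b=camera("scene")
cv2.imwrite("pics/f1.png",np.hstack([cv2.resize(a[225:325,110:260],(400,267)),cv2.resize(b[220:370,370:550],(400,267))])[:,:,::-1])
m=cv2.inRange(cv2.cvtColor(a,cv2.COLOR_RGB2HSV),(32,120,40),(50,255,255));n,l,s,c=cv2.connectedComponentsWithStats(m)
for i in range(1,n):
  if s[i,4]>300:
    q=np.argwhere(l==i)[:,::-1].astype(np.float32);w=back("top",cv2.boxPoints(cv2.minAreaRect(q)),[.035]*4)
    d=(w.mean(0)[:2]-[.553,.1546]);t=np.radians(84.8);print(s[i],"holder xy",d@[np.cos(t),np.sin(t)],d@[-np.sin(t),np.cos(t)]);e=[w[j]-w[j-1] for j in range(4)];print([(np.linalg.norm(v).round(4),np.degrees(np.arctan2(v[1],v[0])).round(1)) for v in e])
E
```

```text
clock: 12.95
eef_pos: [0.5545, 0.173, 0.0177]
tool_rot: [0.046, 0.999, 0.0, 0.0]
ft_force: [0.1, 0.2, -0.1]
grip_width: 0.0855
grasp_force: 0.0
clock: 13.75
eef_pos: [0.5552, 0.1625, 0.1491]
tool_rot: [0.046, 0.999, 0.0, 0.001]
ft_force: [-1.2, 0.3, -0.9]
grip_width: 0.0853
grasp_force: 0.0
clock: 14.45
eef_pos: [0.4036, 0.1624, 0.1969]
tool_rot: [0.046, 0.999, -0.0, -0.001]
ft_force: [0.9, 0.2, 0.5]
grip_width: 0.0856
grasp_force: 0.0
[404 193  46  51 870] holder xy -0.4433512853686308 -0.13515844389471227
[(np.float64(0.0535), np.float64(54.1)), (np.float64(0.0878), np.float64(-36.3)), (np.float64(0.0542), np.float64(-126.1)), (np.float64(0.0876), np.float64(143.2))]
[ 157  251   67   46 1868] holder xy 0.0007552395755281529 0.0005429429328920654
[(np.float64(0.12), np.float64(84.9)), (np.float64(0.0801), np.float64(-2.9)), (np.float64(0.1214), np.float64(-95.2)), (np.float64(0.0799), np.float64(176.1))]
```

View pics/f1.png

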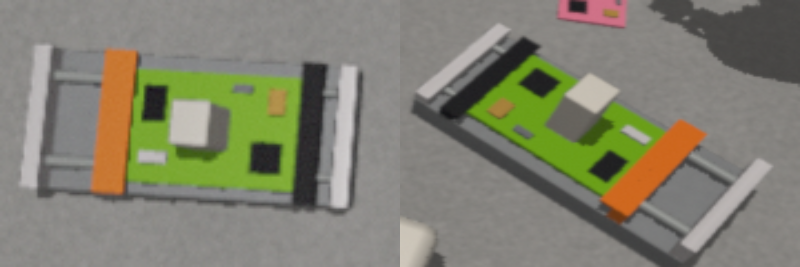

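The board lies flat and square between the jaws (within about 1 mm in the measurement), with both ends under the lips. The robot is clear. Handing in.

```bash
python3 -c "
from workcell import ticket;print(ticket.job_done())"
```

```text
the job is handed in; nothing more can be done
None
```

The lime-green board is loaded in the holder and the job is handed in; the verdict was not shown. The last pictures put the board flat and square, within about 1 mm of centre, with both ends under the lips; the orange jaw was driven back about 23 mm, and the blue board was never approached.

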